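Load a pipe under a spring hold-down flap

TASK

Load the white pipe offcut into the clamping jig without grasping or lifting it: with one fingertip press the yellow bar beside the guide rails and keep it down so that the red spring flap stands open, and with the other fingertip push the pipe along the rails, under the open flap, fully home against the end stop. Only then let the bar come up, so that the flap closes down on the pipe, and draw the hand clear; leave the other things on the bench alone.

Things in the scene. Friction and masses are not known exactly. Their poses are not given: they have to be found in the camera images.
- jig: Jig screwed to the bench: grey-painted base plate 355x125x5 mm, two dark guide rails, blue posts and housing. Origin on the bench under the rails' centre line. x: the way the pipe is pushed (about world -y, to the robot's right), y: away from the robot. Base x -0.180..0.175, y -0.087..0.038. Rails along x at y +-0.017, 6 mm wide, tops z 0.011. The yellow bar lies along y -0.062.
- hinge (a point): Middle of the flap's hinge line, across the rails at jig x 0.110, 60 mm above the bench. The blue posts beside it are 71 mm high; the blue gear housing, 73 mm high, covers jig x 0.077..0.137, y -0.081..-0.045 (at the end of the yellow bar). Axes as the jig's.
- press_bar: Yellow bar, ribbed black top, 26 mm wide, on the robot's side of the rails. Origin on its top face, on its centre line, at jig x 0, y -0.062; top face covers jig x -0.175..0.050. Top at z 0.040 when up, 0.016 when fully down on a firm stop; about 4 N moves it, 7 N at the stop, the same anywhere along it. Geared to the flap (68 rad per m); springs up when released.
- flap (a joint): Red flap, 36 mm wide, 50 mm long, hinged at its top edge. 0 = hanging shut across the rails; opens towards the incoming pipe and up, to 1.63 rad (about level, lip 50 mm before the hinge line) with the bar fully down. The pipe passes under above 1.2 rad (bar 18 mm down or more); lower, the flap rests on the pipe at about 1.12 rad. Pushed against the closed flap, the pipe jams.
- pipe: White pipe offcut, 32 mm in diameter, 140 mm long, 0.12 kg, its ends act as closed discs when pushed; it lies in the rails, on the base plate. Origin: the centre of its underside (z = 0.005); its own y axis runs along the pipe and points to the end stop.
- pipe_nose (a point): Centre of the pipe's end that goes under the flap to the stop (z = 0.021).
- pipe_tail (a point): Centre of the pipe's other end, the one to push (z = 0.021).
- stop_face (a point): Point on the face of the end stop where the centre of the pipe's nose comes to lie, 35 mm past the hinge line; axes as the jig's.
- black_union: black pipe union, 54 mm across, 50 mm high, standing on the bench between the robot and the jig; a bystander, to be left alone. Origin: centre of its underside.
- grey_tee: grey pipe tee, 67x92x42 mm, lying on the bench between the robot and the jig; a bystander, to be left alone. Origin: centre of its underside.
- screw_tin: open tin, 64 mm across, 50 mm high, at the right far side; a bystander, to be left alone. Origin: centre of its underside.
- oil_bottle: small yellow bottle with black cap, 44 mm across, 120 mm high, far right; a bystander, to be left alone. Origin: centre of its underside.
- cleaner_bottle: white bottle with red cap, 54 mm across, 130 mm high, far right; a bystander, to be left alone. Origin: centre of its underside.

How it is judged (in metres and radians):
On the way, in this order (a step that is already met when the one before it is completed fails the run):
1. the bar is pressed down by a finger and the flap stands open, the pipe still in front of it (value of joint flap above 1.2 rad and contact force between the fingers and press_bar above 0.5 N and x of pipe_nose in the frame of stop_face below -0.05 m), for 0.1 s.
2. the pipe is pushed home against the stop while a finger still holds the bar down and the flap open (value of joint flap above 1.2 rad and contact force between the fingers and press_bar above 0.5 N and x of pipe_nose in the frame of stop_face above -0.006 m), for 0.1 s.
At the end, for the whole second after the job is handed in: The pipe's nose is within 6 mm of the end stop (and within 10 mm of its middle), the pipe lies at rest in the rails, and the bar is released so that the flap has come down onto the pipe (flap angle 1.0 to 1.18 rad) (x of pipe_nose in the frame of stop_face above -0.006 m and horizontal distance between pipe_nose and stop_face below 0.01 m and value of joint flap between 1 and 1.18 rad and height (world z) of pipe below 0.012 m and linear speed of pipe below 0.01 m/s); the robot touches nothing.
It fails at once if the pipe is lifted out of the rails (height (world z) of pipe above 0.02 m).
It fails at once if the pipe is tipped up (angle between pipe's own y axis and vertical below 1.37 rad).
It fails at once if another thing on the bench is disturbed (moved more than 30 mm) (distance of any of black_union, grey_tee, screw_tin, oil_bottle, cleaner_bottle from where it was at the start of the episode above 0.03 m).
It also fails if it takes over 38 s, if anything falls off the work surface, if the arm or the gripper's body presses on something with over 40 N, if the wrist force passes 120 N, or if a joint passes its speed limit or range.

ROBOT

A 6-joint arm with a two-finger parallel gripper is mounted at the origin on the work surface; the furniture and walls round the work are solid. World frame = base frame: x ahead of the robot, y to its left, z up, the work surface at z = 0. Lengths are in m, angles in degrees, forces in N, time in s.
With the tool pointing down it reaches from about 0.375 to 0.9 m from the base axis. Payload 3.1 kg.
Tool frame: the origin (TCP) lies at the very end of the fingers, on their centre line; the grasp point (between the pads) lies 19 mm behind it; z points along the fingers, x is the direction in which the jaws open and shut, and the axes are right-handed (so a half turn about z gives the same grasp; the last joint's range is limited). The gripper opens to 87 mm and grips with 3 to 60 N. Pads are 19 mm wide; open, the fingers measure 117 mm over their backs; the gripper's body (75 mm by 190 mm) begins 51 mm behind the grasp point.
Start: joints at [56.35, 30.224, 82.088, -0, 67.689, -10.227], TCP at [0.248, 0.573, 0.223] pointing down, gripper open.
Joint ranges: [-176.69, 176.69], [-43.24, 126.21], [12.49, 139.97], [-82, 262], [0, 151.66], [-163.58, 163.58]. Speed limits (degrees/s): [159.86, 159.86, 180, 180, 180, 180].

INTERFACE

Orientations are given as a 3x3 rotation matrix whose columns are the frame's x, y, z axes.
In Python, from rig import bot gives the robot as it stands.
- The arm moves only by the tool arm_command, never from a script. Its argument "plan" is a list of rows, each an object of numbers: "claw": the opening, from 0 (shut) to 1 (fully open); "dx", "dy", "dz": the shift along the tool's x, y, z in cm; "twist": the turn about the tool's z in degrees. A call has 1 to 8 rows; each row is the pose to reach, as a shift and turn from the pose measured when the call began, along the tool's axes at that moment; what a row does not reach only later rows make up. A row lasts 1/12 s, in which the tool goes at most 41.7 mm and 7.16 degrees, less where a joint would pass 70% of its speed; a pose out of reach is approached as far as the arm can. A call with a gripper value outside its range is refused whole. The fingers move at their own pace and stop on an object; the grip force is fixed at half the most. Time passes only in rows, so rows that repeat a pose let the fingers close. It gives the time, the measured TCP pose, the force and the opening at its end, in the units of the state.
- bot.read_state(): the state, without advancing time (a new reading comes with each control period).
- bot.capture(name): name is "side" or "top"; returns the picture (420x560x3 uint8, red, green, blue); there is no depth.
- bot.calibration(name): a dict with "intrinsics" (3x3 intrinsics, pixels), "rvec" (rotation vector, rad) and "tvec" (3), from world to camera coordinates, as OpenCV has them. Camera axes: x right, y down, z forward; pixel columns grow to the right and rows downward; lengths in m; the calibration is good to about 2 mm. A picture is of the moment at which its call begins. calibration takes no time and is no camera call.
- bot.hand_in(): hands the job in, once; it reports no verdict.
The state is a dict: "time_s": time; "joint_positions": joint angles; "qvel": joint speeds; "tau": joint torques, N m; "position": TCP position; "tcp_rot": TCP orientation; "force": force on the tool from outside, world axes, zero at the start; "moment": the same for the moment, N m; "opening": opening from 0.0 (shut) to 1.0 (fully open).
Only numpy, scipy, OpenCV 4.12 (cv2) and the standard library are available. Lean on these libraries where they do the work, as an engineer would, in place of code of your own. Each camera call takes 0.05 s, during which the arm holds its last target.

## Working session

There is one attempt and no reset: what is moved stays moved. The work goes in short steps, Python scripts to look and compute and a tool call to move; the robot and the scene stay as the last step left them, time stands still between calls to the robot, and variables do not carry over. Pictures are saved under pics/ and viewed, and the job is handed in when it is done.

Besides the shell and the picture viewer there is one more tool, called after ">>>" in YAML: its name, and indented under it one key for each argument. arm_command: Moves the arm, as the interface text tells. Its arguments: {"type":"object","properties":{"plan":{"type":"array"}},"required":["plan"]}

```bash
mkdir -p pics
python3 - <<'E'
from rig import bot
import cv2,numpy as np
s=bot.read_state()
for k in("time_s","position","tcp_rot","force","opening"):print(k,s[k])
for n in("side","top"):
    im=bot.capture(n);cv2.imwrite(f"pics/{n}0.png",im[:,:,::-1]);c=bot.calibration(n)
    R=cv2.Rodrigues(np.array(c["rvec"],float))[0];print(n,c["intrinsics"],(-R.T@np.array(c["tvec"]).ravel()).round(3),R.round(2).tolist())
E
```

```text
time_s 0.0
position [0.24799917 0.5728946  0.22157634]
tcp_rot [[ 3.97473215e-01  9.17613003e-01 -1.19137176e-03]
 [ 9.17611313e-01 -3.97474822e-01 -1.80127049e-03]
 [-2.12640950e-03 -3.77259432e-04 -9.99997668e-01]]
force [-0.33613874  0.02936433  0.43799548]
opening 1.0023453685365769
side [[480.20744983   0.         282.53571548]
 [  0.         480.20744983 200.74771615]
 [  0.           0.           1.        ]] [ 0.313 -0.729  0.652] [[0.98, -0.2, -0.01], [-0.13, -0.59, -0.8], [0.15, 0.78, -0.61]]
top [[433.89910944   0.         283.0914475 ]
 [  0.         433.89910944 205.09646905]
 [  0.           0.           1.        ]] [0.421 0.014 1.059] [[-0.02, -1.0, 0.03], [-1.0, 0.02, -0.03], [0.03, -0.03, -1.0]]
```

View pics/side0.png

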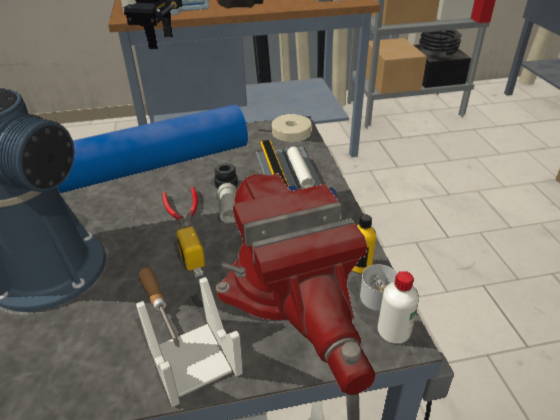

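View pics/top0.png

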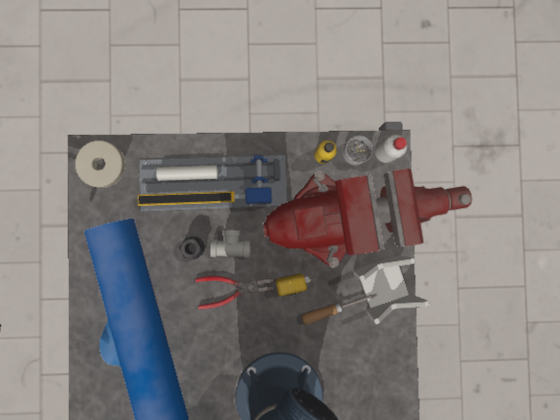

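```bash
cat > h.py <<'E'
from rig import bot
import cv2,numpy as np
def cam(n):
    c=bot.calibration(n);return np.array(c["intrinsics"],float),np.array(c["rvec"],float),np.array(c["tvec"],float)
def proj(n,P):
    K,r,t=cam(n);return cv2.projectPoints(np.array(P,float).reshape(-1,1,3),r,t,K,None)[0][:,0]
def ray(n,uv,z):
    K,r,t=cam(n);R=cv2.Rodrigues(r)[0];C=-R.T@t.ravel();uv=np.array(uv,float).reshape(-1,2)
    d=(R.T@np.linalg.inv(K)@np.c_[uv,np.ones(len(uv))].T).T
    return C+d*((z-C[2])/d[:,2])[:,None]
E
python3 - <<'E'
from h import *
for n in("side","top"):print(proj(n,[[.248,.573,.22],[.248,.573,.4],[0,0,.3]]))
im=cv2.imread("pics/top0.png");c=im[120:290,60:320];cv2.imwrite("pics/top0c.png",cv2.resize(c,None,fx=3,fy=3,interpolation=cv2.INTER_CUBIC))
im=cv2.imread("pics/side0.png");c=im[90:290,140:420];cv2.imwrite("pics/side0c.png",cv2.resize(c,None,fx=2.8,fy=2.8,interpolation=cv2.INTER_CUBIC))
E
```

```text
[[160.42154736  42.59077888]
 [148.02489832 -31.64087993]
 [-11.98428275 129.10165129]]
[[ -26.98299346  318.85593375]
 [-110.96654837  346.82798064]
 [ 282.47061635  465.58049122]]
```

View pics/top0c.png

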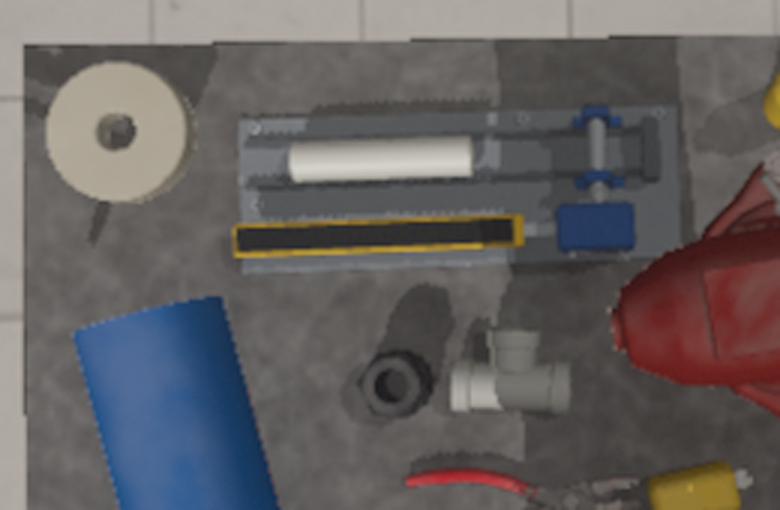

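View pics/side0c.png

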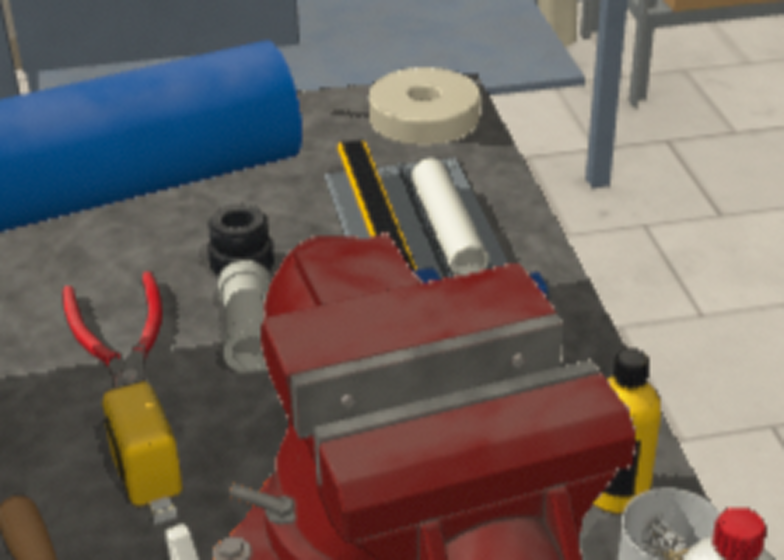

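Run:
```python
from h import *
im=cv2.imread("pics/top0.png");hsv=cv2.cvtColor(im,cv2.COLOR_BGR2HSV)
# yellow bar frame
m=cv2.inRange(hsv,(18,110,90),(35,255,255));m[:,:130]=0;m[:,240:]=0;m[:185]=0;m[215:]=0
p=cv2.findNonZero(m);b=cv2.boxPoints(cv2.minAreaRect(p));print("bar px",b.round(1).tolist());B=ray("top",b,.040);print(B.round(4),[np.linalg.norm(B[i]-B[i-1]).round(4) for i in range(4)])
# pipe
m=cv2.inRange(hsv,(0,0,150),(179,60,255));m[:,:150]=0;m[:,225:]=0;m[:160]=0;m[185:]=0
cn=max(cv2.findContours(m,0,2)[0],key=cv2.contourArea);b=cv2.boxPoints(cv2.minAreaRect(cn));print("pipe px",b.round(1).tolist());P=ray("top",b,.021);print(P.round(4),[np.linalg.norm(P[i]-P[i-1]).round(4) for i in range(4)])
# base plate corners by hand from crop
c=np.array([[240,117],[680,105],[688,260],[243,273]])/3+[60,120];print("base",ray("top",c,.005).round(4))
# blue housing & posts
m=cv2.inRange(hsv,(105,120,60),(125,255,255));m[:,:235]=0;m[:150]=0;m[210:]=0;m[:,290:]=0
for c in cv2.findContours(m,0,2)[0]:
  if cv2.contourArea(c)>15:
    b=cv2.boxPoints(cv2.minAreaRect(c));print("blue",ray("top",b,.072).round(4).tolist())
```

```text
bar px [[137.60000610351562, 194.3000030517578], [234.0, 190.8000030517578], [234.39999389648438, 202.10000610351562], [138.0, 205.5]]
[[0.4879 0.319  0.04  ]
 [0.4917 0.0954 0.04  ]
 [0.4652 0.0949 0.04  ]
 [0.4616 0.3184 0.04  ]] [np.float64(0.0263), np.float64(0.2237), np.float64(0.0265), np.float64(0.2235)]
pipe px [[155.8000030517578, 169.39999389648438], [215.89999389648438, 167.1999969482422], [216.3000030517578, 177.89999389648438], [156.1999969482422, 180.10000610351562]]
[[0.5476 0.2813 0.021 ]
 [0.5504 0.1389 0.021 ]
 [0.5246 0.1384 0.021 ]
 [0.5219 0.2807 0.021 ]] [np.float64(0.0257), np.float64(0.1425), np.float64(0.0258), np.float64(0.1423)]
base [[ 0.5754  0.323   0.005 ]
 [ 0.5792 -0.0317  0.005 ]
 [ 0.4529 -0.0354  0.005 ]
 [ 0.4497  0.3218  0.005 ]]
blue [[0.4953, 0.0654, 0.072], [0.4943, 0.0109, 0.072], [0.4601, 0.0116, 0.072], [0.4612, 0.066, 0.072]]
blue [[0.5201, 0.0513, 0.072], [0.5195, 0.0172, 0.072], [0.5104, 0.0174, 0.072], [0.511, 0.0515, 0.072]]
```

Run:
```python
from h import *
c=np.array([[75,330],[222,297],[275,505]])/3+[60,120];print(ray("top",c,.058).round(3))
c=np.array([[615,310],[640,360]])/3+[60,120]
for z in(.05,.1,.15):print(z,ray("top",c,z).round(3).tolist(),)
# vise & roll top by side: roll top point at end
t=np.array([[272,42],[300,150]])/2.8+[140,90]
for z in (.0,.058,.116):print(z,ray("side",t,z).round(3).tolist())
print("tape",ray("top",np.array([[118,130],[190,130]])/3+[60,120],.04).round(3))
```

```text
[[0.408 0.433 0.058]
 [0.43  0.322 0.058]
 [0.272 0.284 0.058]]
0.05 [[0.414, 0.024, 0.05], [0.375, 0.006, 0.05]]
0.1 [[0.414, 0.024, 0.1], [0.377, 0.006, 0.1]]
0.15 [[0.415, 0.023, 0.15], [0.379, 0.006, 0.15]]
0.0 [[0.442, 0.612, 0.0], [0.438, 0.378, 0.0]]
0.058 [[0.43, 0.493, 0.058], [0.427, 0.279, 0.058]]
0.116 [[0.419, 0.374, 0.116], [0.416, 0.181, 0.116]]
tape [[0.562 0.406 0.04 ]
 [0.561 0.351 0.04 ]]
```

>>> arm_command:
  plan:
    - {"dx": -2,"dy": 4,"dz": 0,"twist": 6,"claw": 0.6}
    - {"dx": -4,"dy": 8,"dz": 0,"twist": 12,"claw": 0.6}
    - {"dx": -5.5,"dy": 12,"dz": 0,"twist": 18,"claw": 0.6}
    - {"dx": -7.2,"dy": 16,"dz": 0,"twist": 24,"claw": 0.6}
    - {"dx": -9,"dy": 20,"dz": 0,"twist": 30,"claw": 0.6}
    - {"dx": -10.8,"dy": 24,"dz": 0,"twist": 36,"claw": 0.6}
    - {"dx": -12.5,"dy": 28,"dz": 0,"twist": 42,"claw": 0.6}
    - {"dx": -14.2,"dy": 31.5,"dz": 0,"twist": 47,"claw": 0.6}

```text
time_s: 0.77
position: [0.4733, 0.3252, 0.2215]
tcp_rot: [[0.944, 0.33, -0.002], [0.33, -0.944, -0.002], [-0.002, 0.001, -1.0]]
force: [0.6, -0.1, -0.1]
opening: 0.605
```

>>> arm_command:
  plan:
    - {"dx": 1.2,"dy": 2.5,"dz": 0,"twist": 2,"claw": 0.6}
    - {"dx": 2.1,"dy": 4.5,"dz": 0.5,"twist": 3.3,"claw": 0.6}
    - {"dx": 2.1,"dy": 4.5,"dz": 3.5,"twist": 3.3,"claw": 0.6}
    - {"dx": 2.1,"dy": 4.5,"dz": 7,"twist": 3.3,"claw": 0.6}
    - {"dx": 2.1,"dy": 4.5,"dz": 10.5,"twist": 3.3,"claw": 0.6}
    - {"dx": 2.1,"dy": 4.5,"dz": 13.5,"twist": 3.3,"claw": 0.6}
    - {"dx": 2.1,"dy": 4.5,"dz": 14.5,"twist": 3.3,"claw": 0.6}
    - {"dx": 2.1,"dy": 4.5,"dz": 14.5,"twist": 3.3,"claw": 0.6}

```text
time_s: 1.43
position: [0.5054, 0.2885, 0.0735]
tcp_rot: [[0.961, 0.276, -0.008], [0.275, -0.961, -0.004], [-0.009, 0.002, -1.0]]
force: [-0.7, -0.2, -0.8]
opening: 0.601
```

Run:
```python
from h import *
s=bot.read_state();print(s["position"],s["tcp_rot"][:,0],s["force"])
for n,(y,x) in dict(side=((90,290),(140,420)),top=((120,290),(60,320))).items():
    im=bot.capture(n)[:,:,::-1];cv2.imwrite(f"pics/{n}1.png",cv2.resize(im[y[0]:y[1],x[0]:x[1]],None,fx=2.8,fy=2.8,interpolation=cv2.INTER_CUBIC))
```

```text
[0.50543646 0.28848175 0.07352515] [ 0.96126247  0.27548083 -0.00920767] [-0.67418221 -0.21175812 -0.82015846]
```

View pics/side1.png

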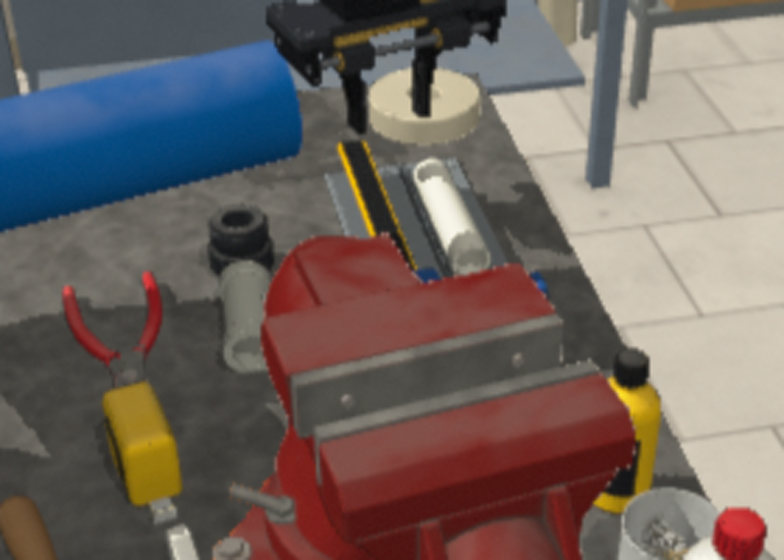

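View pics/top1.png

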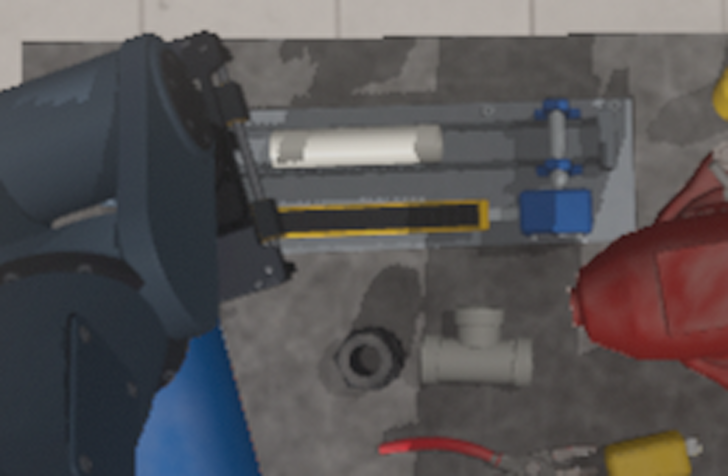

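Run:
```python
from h import *
s=bot.read_state();p=np.array(s["position"]);x=s["tcp_rot"][:,0]
for d in(-.0336,.0336):print(p+d*x,(proj("side",[p+d*x])-[140,90])*2.8)
o=np.array([.5397,.1454]);jx=np.array([.0165,-.9999]);jy=np.array([1,.0165])
for d in(-.0336,.0336):q=(p+d*x)[:2]-o;print("jig",q@jx,q@jy)
im=bot.capture("side")[:,:,::-1];cv2.imwrite("pics/sidefull.png",im)
```

```text
[0.47608017 0.2804018  0.0771413 ] [[355.08476024 123.65102327]]
[0.54067552 0.29892948 0.0770639 ] [[423.47508127 105.45151359]]
jig -0.13603803038554968 -0.06139230496370843
jig -0.15349802778464675 0.003508752297434424
```

View pics/sidefull.png

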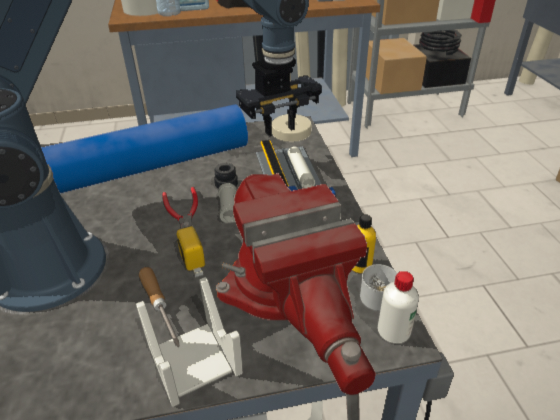

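>>> arm_command:
  plan:
    - {"dx": 0,"dy": 0,"dz": 1.5,"twist": 0,"claw": 0.6}
    - {"dx": 0,"dy": 0,"dz": 3,"twist": 0,"claw": 0.6}
    - {"dx": 0,"dy": 0,"dz": 4,"twist": 0,"claw": 0.6}
    - {"dx": 0,"dy": 0,"dz": 5,"twist": 0,"claw": 0.6}
    - {"dx": 0,"dy": 0,"dz": 5.8,"twist": 0,"claw": 0.6}
    - {"dx": 0,"dy": 0,"dz": 5.8,"twist": 0,"claw": 0.6}
    - {"dx": 0,"dy": 0,"dz": 5.8,"twist": 0,"claw": 0.6}
    - {"dx": 0,"dy": 0,"dz": 5.8,"twist": 0,"claw": 0.6}

```text
time_s: 2.25
position: [0.5106, 0.2906, 0.0219]
tcp_rot: [[0.961, 0.276, 0.005], [0.276, -0.961, 0.001], [0.005, 0.001, -1.0]]
force: [-0.8, 0.2, 7.2]
opening: 0.595
```

```bash
cat > look.py <<'E'
from h import *
import sys
t=sys.argv[1]
for n,(y,x) in dict(side=((60,230),(200,400)),top=((120,290),(60,320))).items():
    im=bot.capture(n)[:,:,::-1];cv2.imwrite(f"pics/{n}{t}.png",cv2.resize(im[y[0]:y[1],x[0]:x[1]],None,fx=3,fy=3,interpolation=cv2.INTER_CUBIC))
s=bot.read_state();p=np.array(s["position"]);x=s["tcp_rot"][:,0];print(p.round(4),x.round(3),s["force"].round(1),s["time_s"],s["opening"])
o=np.array([.5397,.1454]);jx=np.array([.0165,-.9999]);jy=np.array([1,.0165])
for d in(-.0336,.0336):q=(p+d*x)[:2]-o;print("jig",(q@jx).round(4),(q@jy).round(4))
E
python3 look.py 2
```

```text
[0.5106 0.2906 0.022 ] [0.961 0.276 0.005] [-0.3  0.3  7. ] 2.35 0.6017930324843986
jig -0.1369 -0.0591
jig -0.1544 0.0058
```

View pics/side2.png

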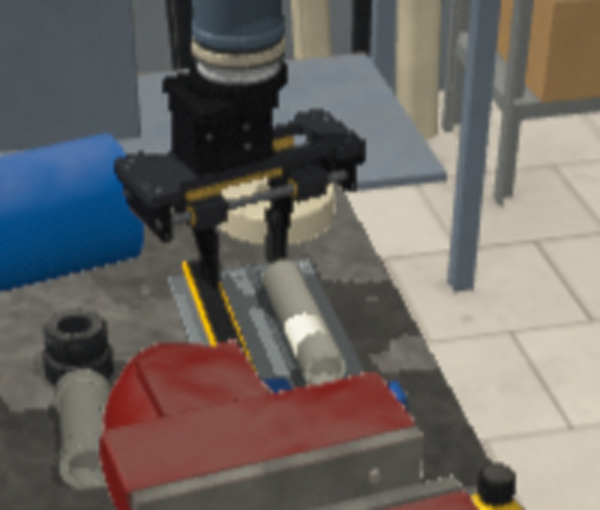

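View pics/top2.png

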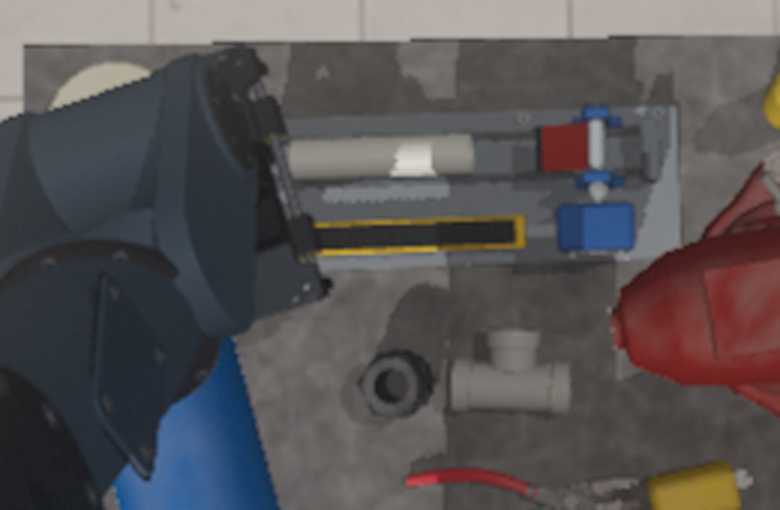

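>>> arm_command:
  plan:
    - {"dx": 0,"dy": 0,"dz": 0.2,"twist": 0,"claw": 0.6}
    - {"dx": -0.15,"dy": 0.4,"dz": 0.25,"twist": 0,"claw": 0.6}
    - {"dx": -0.3,"dy": 0.8,"dz": 0.25,"twist": 0,"claw": 0.6}
    - {"dx": -0.5,"dy": 1.3,"dz": 0.25,"twist": 0,"claw": 0.6}
    - {"dx": -0.7,"dy": 1.8,"dz": 0.25,"twist": 0,"claw": 0.6}
    - {"dx": -0.9,"dy": 2.4,"dz": 0.25,"twist": 0,"claw": 0.6}
    - {"dx": -1.1,"dy": 3,"dz": 0.25,"twist": 0,"claw": 0.6}
    - {"dx": -1.1,"dy": 3,"dz": 0.25,"twist": 0,"claw": 0.6}

```text
time_s: 3.02
position: [0.5106, 0.2595, 0.0218]
tcp_rot: [[0.962, 0.274, 0.01], [0.274, -0.962, 0.003], [0.01, -0.0, -1.0]]
force: [1.0, 1.6, 6.0]
opening: 0.597
```

```bash
python3 look.py 3
```

```text
[0.5105 0.2596 0.0218] [0.961 0.275 0.01 ] [0.7 0.4 7.1] 3.1167 0.5966444145624747
jig -0.1059 -0.0597
jig -0.1233 0.0052
```

View pics/side3.png

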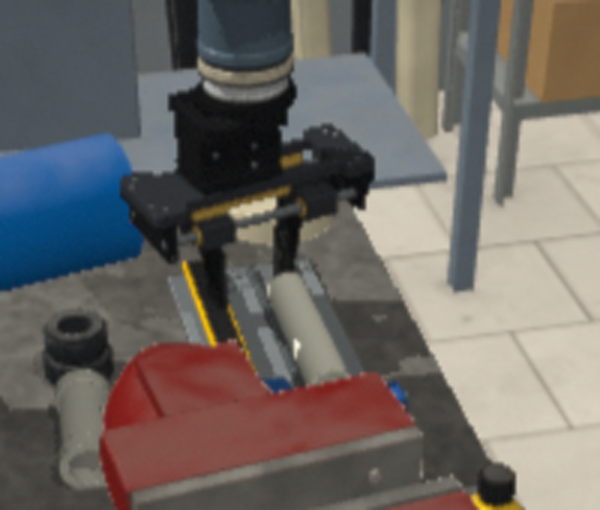

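View pics/top3.png

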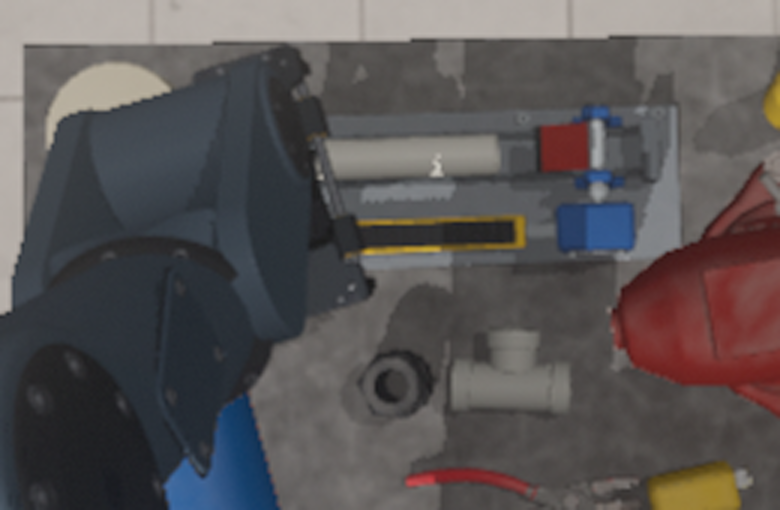

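>>> arm_command:
  plan:
    - {"dx": 0,"dy": 0,"dz": 0.4,"twist": 0,"claw": 0.6}
    - {"dx": 0,"dy": 0,"dz": 0.7,"twist": 0,"claw": 0.6}
    - {"dx": -0.1,"dy": 0.3,"dz": 0.7,"twist": 0,"claw": 0.6}
    - {"dx": -0.25,"dy": 0.9,"dz": 0.7,"twist": 0,"claw": 0.6}
    - {"dx": -0.4,"dy": 1.5,"dz": 0.7,"twist": 0,"claw": 0.6}
    - {"dx": -0.55,"dy": 2,"dz": 0.7,"twist": 0,"claw": 0.6}

```text
time_s: 3.62
position: [0.5126, 0.2405, 0.0169]
tcp_rot: [[0.962, 0.274, 0.014], [0.274, -0.962, 0.006], [0.015, -0.002, -1.0]]
force: [-0.2, 5.3, 6.9]
opening: 0.6
```

```bash
python3 look.py 4
```

```text
[0.5126 0.2397 0.0169] [0.962 0.274 0.015] [0.2 1.3 7.3] 3.7167 0.5993476270684189
jig -0.086 -0.0581
jig -0.1034 0.0069
```

View pics/top4.png

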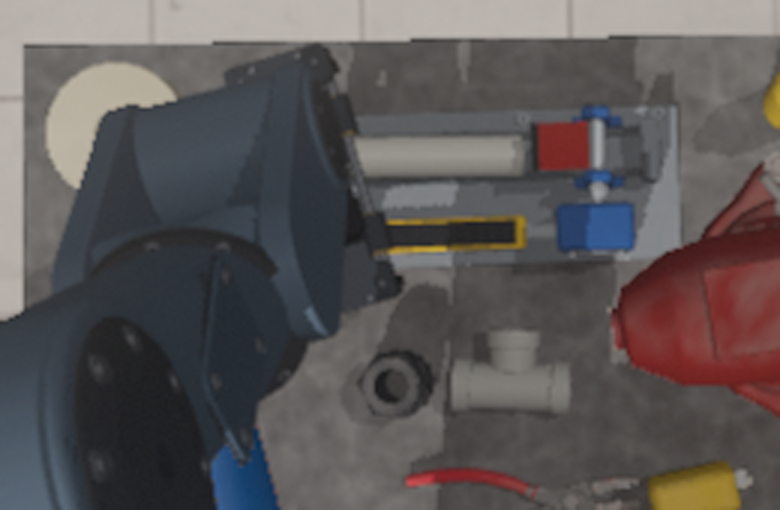

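>>> arm_command:
  plan:
    - {"dx": -0.2,"dy": 0.6,"dz": 0.4,"twist": 0,"claw": 0.6}
    - {"dx": -0.4,"dy": 1.3,"dz": 0.4,"twist": 0,"claw": 0.6}
    - {"dx": -0.65,"dy": 2,"dz": 0.4,"twist": 0,"claw": 0.6}
    - {"dx": -0.9,"dy": 2.7,"dz": 0.4,"twist": 0,"claw": 0.6}
    - {"dx": -1.1,"dy": 3.4,"dz": 0.4,"twist": 0,"claw": 0.6}
    - {"dx": -1.35,"dy": 4.1,"dz": 0.4,"twist": 0,"claw": 0.6}
    - {"dx": -1.55,"dy": 4.8,"dz": 0.4,"twist": 0,"claw": 0.6}
    - {"dx": -1.8,"dy": 5.5,"dz": 0.4,"twist": 0,"claw": 0.6}

```text
time_s: 4.38
position: [0.5145, 0.1856, 0.017]
tcp_rot: [[0.963, 0.269, 0.024], [0.269, -0.963, 0.011], [0.027, -0.004, -1.0]]
force: [-0.0, 14.4, 20.9]
opening: 0.599
```

```bash
python3 look.py 5
```

```text
[0.5144 0.1844 0.0169] [0.963 0.269 0.026] [-0.5 10.  19.9] 4.4833 0.597714948321211
jig -0.0309 -0.0572
jig -0.048 0.0078
```

View pics/top5.png

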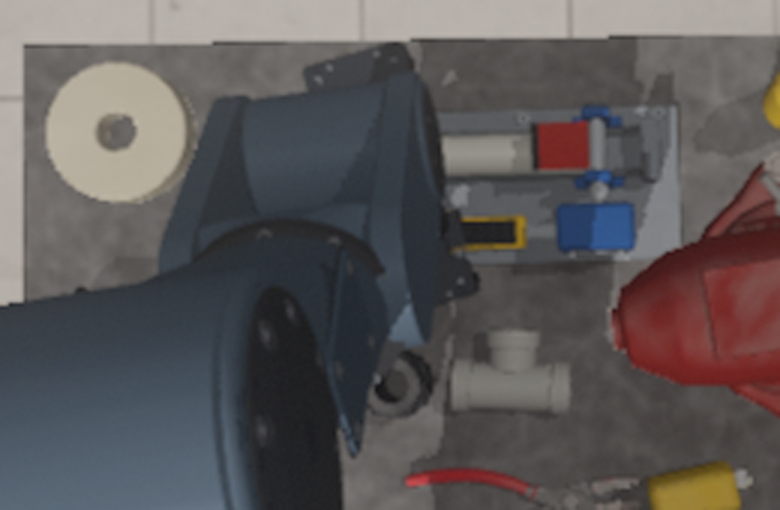

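View pics/side5.png

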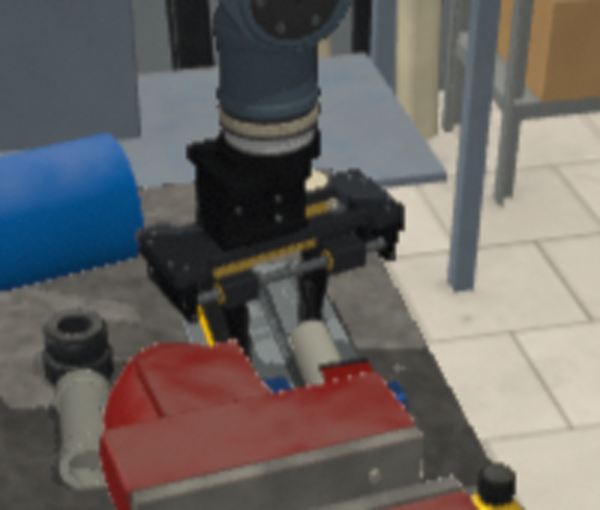

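>>> arm_command:
  plan:
    - {"dx": -0.3,"dy": 0.5,"dz": 0.25,"twist": 0,"claw": 0.6}
    - {"dx": -0.5,"dy": 1.1,"dz": 0.25,"twist": 0,"claw": 0.6}
    - {"dx": -0.7,"dy": 1.7,"dz": 0.25,"twist": 0,"claw": 0.6}
    - {"dx": -0.95,"dy": 2.2,"dz": 0.25,"twist": 0,"claw": 0.6}
    - {"dx": -1.1,"dy": 2.7,"dz": 0.25,"twist": 0,"claw": 0.6}
    - {"dx": -1.25,"dy": 3.2,"dz": 0.25,"twist": 0,"claw": 0.6}
    - {"dx": -1.35,"dy": 3.5,"dz": 0.25,"twist": 0,"claw": 0.6}
    - {"dx": -1.4,"dy": 3.7,"dz": 0.25,"twist": 0,"claw": 0.6}

```text
time_s: 5.15
position: [0.5138, 0.1474, 0.0172]
tcp_rot: [[0.963, 0.266, 0.031], [0.266, -0.964, 0.014], [0.034, -0.005, -0.999]]
force: [-1.4, 11.5, 14.6]
opening: 0.594
```

```bash
python3 look.py 6
```

```text
[0.5138 0.1471 0.0172] [0.963 0.266 0.033] [-0.5  8.1 15.5] 5.25 0.5996833563048383
jig 0.0062 -0.0584
jig -0.0106 0.0066
```

View pics/top6.png

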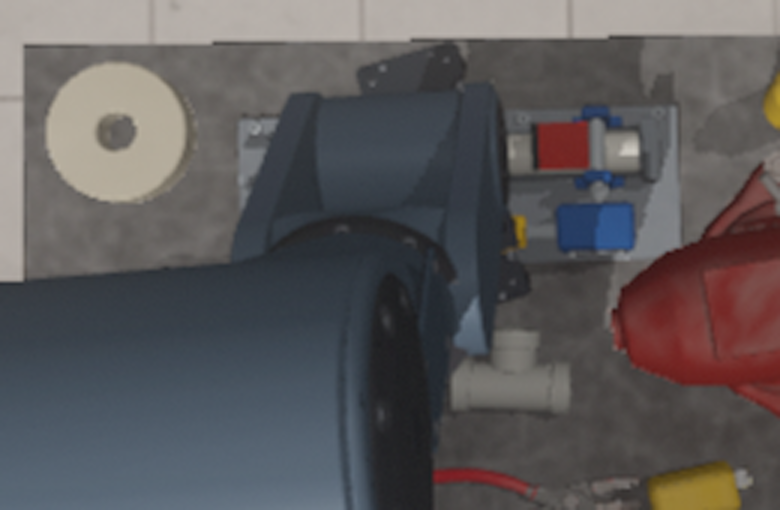

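View pics/side6.png

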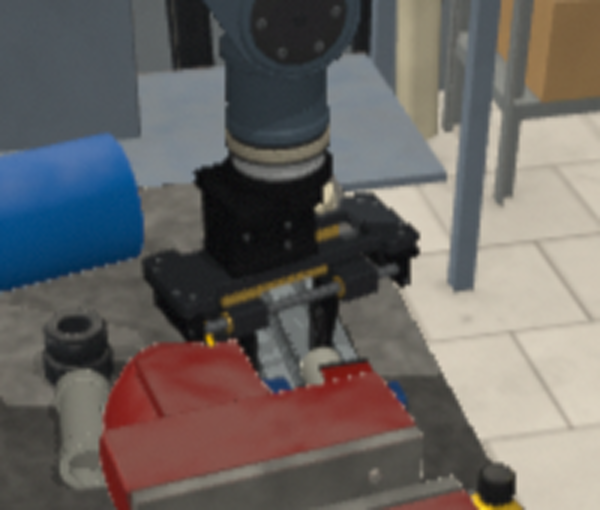

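>>> arm_command:
  plan:
    - {"dx": -0.1,"dy": 0.3,"dz": 0.25,"twist": 0,"claw": 0.6}
    - {"dx": -0.15,"dy": 0.5,"dz": 0.25,"twist": 0,"claw": 0.6}
    - {"dx": -0.2,"dy": 0.7,"dz": 0.25,"twist": 0,"claw": 0.6}
    - {"dx": -0.25,"dy": 0.9,"dz": 0.25,"twist": 0,"claw": 0.6}
    - {"dx": -0.25,"dy": 0.9,"dz": 0.25,"twist": 0,"claw": 0.6}

```text
time_s: 5.67
position: [0.5146, 0.1438, 0.0174]
tcp_rot: [[0.964, 0.264, 0.035], [0.264, -0.964, 0.021], [0.039, -0.011, -0.999]]
force: [-1.6, 27.9, 13.1]
opening: 0.602
```

```bash
python3 look.py 7
```

```text
[0.5146 0.1438 0.0174] [0.964 0.264 0.039] [-2.  27.1 14.8] 5.7667 0.599299000342642
jig 0.0095 -0.0576
jig -0.0072 0.0074
```

View pics/top7.png

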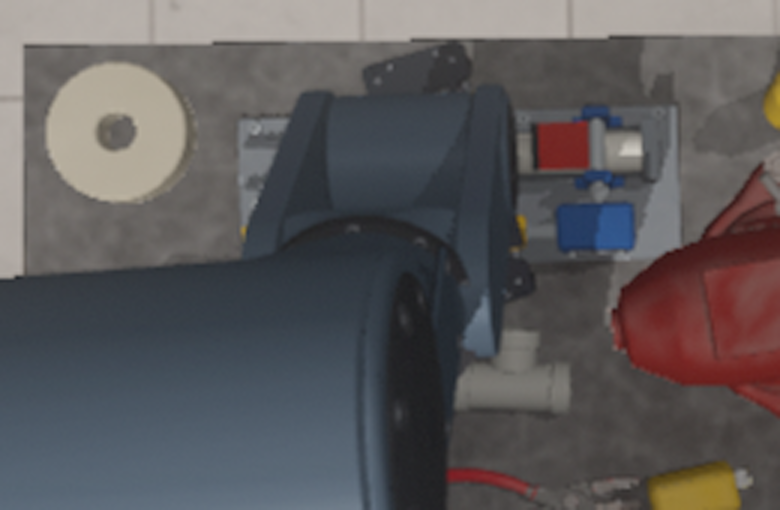

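>>> arm_command:
  plan:
    - {"dx": 0.1,"dy": -0.4,"dz": 0.25,"twist": 0,"claw": 0.6}
    - {"dx": 0.3,"dy": -1,"dz": 0.25,"twist": 0,"claw": 0.6}
    - {"dx": 0.5,"dy": -1.7,"dz": 0.2,"twist": 0,"claw": 0.6}
    - {"dx": 0.55,"dy": -2,"dz": 0.2,"twist": 0,"claw": 0.6}
    - {"dx": 0.55,"dy": -2,"dz": 0.2,"twist": 0,"claw": 0.6}

```text
time_s: 6.18
position: [0.5167, 0.1649, 0.018]
tcp_rot: [[0.963, 0.267, 0.04], [0.266, -0.964, 0.02], [0.044, -0.008, -0.999]]
force: [0.2, -0.9, 7.6]
opening: 0.599
```

```bash
python3 look.py 8
```

```text
[0.5167 0.1648 0.018 ] [0.963 0.265 0.044] [ 0.2 -1.9  7.9] 6.2833 0.5993836485045267
jig -0.0114 -0.0552
jig -0.0282 0.0099
```

View pics/top8.png

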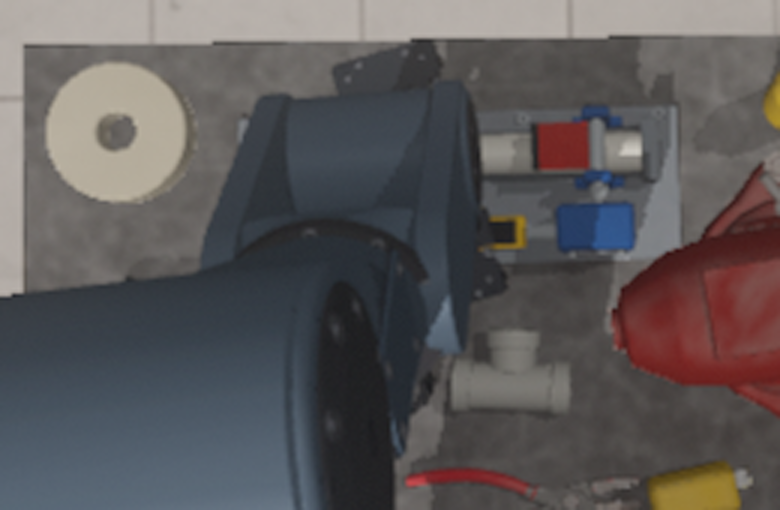

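View pics/side8.png

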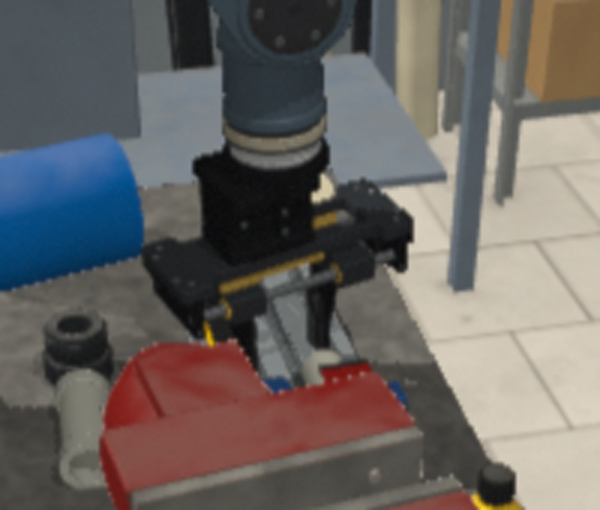

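>>> arm_command:
  plan:
    - {"dx": 0,"dy": 0,"dz": -0.5,"twist": 0,"claw": 0.6}
    - {"dx": 0,"dy": 0,"dz": -1,"twist": 0,"claw": 0.6}
    - {"dx": 0,"dy": 0,"dz": -1.7,"twist": 0,"claw": 0.6}
    - {"dx": 0,"dy": 0,"dz": -2.5,"twist": 0,"claw": 0.6}
    - {"dx": 0,"dy": 0,"dz": -4.5,"twist": 0,"claw": 0.6}
    - {"dx": 0,"dy": 0,"dz": -7.5,"twist": 0,"claw": 0.6}
    - {"dx": 0,"dy": 0,"dz": -11,"twist": 0,"claw": 0.6}
    - {"dx": 0,"dy": 0,"dz": -14,"twist": 0,"claw": 0.6}

```text
time_s: 6.95
position: [0.511, 0.1619, 0.1599]
tcp_rot: [[0.963, 0.266, 0.04], [0.265, -0.964, 0.02], [0.044, -0.009, -0.999]]
force: [0.5, 0.1, -0.4]
opening: 0.601
```

>>> arm_command:
  plan:
    - {"dx": 0,"dy": -3,"dz": -3,"twist": 0,"claw": 0.6}
    - {"dx": 0,"dy": -6,"dz": -5,"twist": 0,"claw": 0.6}
    - {"dx": 0,"dy": -9,"dz": -5,"twist": 0,"claw": 0.6}
    - {"dx": 0,"dy": -12,"dz": -5,"twist": 0,"claw": 0.6}
    - {"dx": 0,"dy": -14,"dz": -5,"twist": 0,"claw": 0.6}
    - {"dx": 0,"dy": -14,"dz": -5,"twist": 0,"claw": 0.6}

```text
time_s: 7.45
position: [0.4703, 0.2991, 0.2121]
tcp_rot: [[0.962, 0.27, 0.041], [0.269, -0.963, 0.022], [0.045, -0.01, -0.999]]
force: [0.1, -0.3, -1.0]
opening: 0.596
```

```bash
python3 look.py 9
python3 - <<'E'
from h import *
im=bot.capture("top")[:,:,::-1].copy();hsv=cv2.cvtColor(im,cv2.COLOR_BGR2HSV)
m=cv2.inRange(hsv,(0,130,50),(8,255,255));m[:,:225]=0;m[:,262]=0;m[:150]=0;m[185:]=0
m[:,262:]=0;x,y,w,h=cv2.boundingRect(cv2.findNonZero(m));print("red px",x,y,w,h)
hinge=np.array([.5397+.0018,.1454-.11])
for z in(.038,):print(ray("top",[[x,y+h/2],[x+w,y+h/2]],z))
E
```

```text
[0.4712 0.2961 0.2114] [0.963 0.267 0.044] [ 0.1 -0.6  0.2] 7.55 0.5976559045397246
jig -0.1434 -0.0985
jig -0.1603 -0.0335
red px 242 162 14 15
[[0.54169249 0.0757715  0.038     ]
 [0.54111279 0.04285348 0.038     ]]
```

View pics/top9.png

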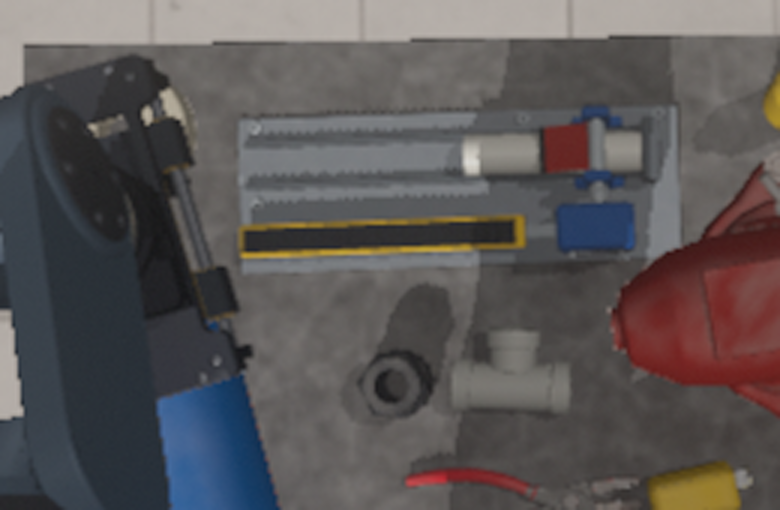

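View pics/side9.png

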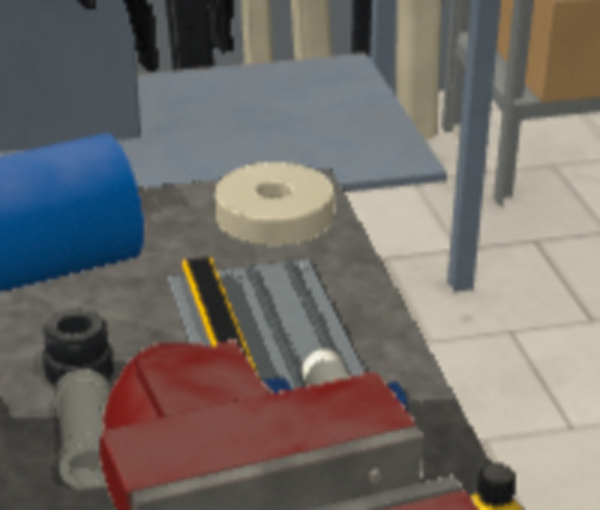

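Run:
```python
from h import *
q=ray("top",np.array([[462,155],[643,150]])/3+[60,120],.021)[:,:2]-[.5397,.1454]
print(q@np.array([[.0165,1],[-.9999,.0165]]));s=bot.read_state();print(s["qvel"],s["time_s"],s["position"])
```

```text
[[ 1.79878047e-03 -4.49998208e-05]
 [ 1.45986199e-01 -9.72394780e-04]]
[-1.30610439  0.23519315  0.10526962 -0.03663975 -0.09191002  0.03622211] 7.6 [0.47154235 0.29544825 0.21124963]
```

>>> arm_command:
  plan:
    - {"dx": 0,"dy": 0,"dz": 0,"twist": 0,"claw": 0.6}
    - {"dx": 0,"dy": 0,"dz": 0,"twist": 0,"claw": 0.6}
    - {"dx": 0,"dy": 0,"dz": 0,"twist": 0,"claw": 0.6}

```text
time_s: 7.85
position: [0.4719, 0.2944, 0.2111]
tcp_rot: [[0.963, 0.265, 0.04], [0.264, -0.964, 0.019], [0.043, -0.008, -0.999]]
force: [-0.8, -0.1, -0.0]
opening: 0.607
```

```bash
python3 -c "
from rig import bot
print(bot.hand_in())"
```

```text
the job is handed in; nothing more can be done
None
```

The pipe is loaded and the job is handed in at about 7.9 s; no verdict was reported. I pressed the bar to its stop with one fingertip and pushed the pipe home with the other. The push force along the rails rose to about 27 N when the pipe reached the stop. I then backed the finger off the pipe while still holding the bar, released the bar slowly and drew the hand clear.

Last checks, from the pictures and the final state:
- **Pipe position:** the nose measures jig x 0.146, against the stop face at 0.145, and sits less than 1 mm off the centre line. The tail measures 0.002, where 0.005 was expected, which is within what the pictures can resolve.
- **Flap:** it is down on the pipe with the bar up. The lip measured about 40 mm before the hinge, where 45 mm was expected. Taken literally that is about 0.94 rad, just under the required 1.0 to 1.18 rad. One picture pixel is about 2.4 mm, so this measurement neither confirms nor rules out 1.12 rad.
- **Other things:** the black union and grey tee look unmoved. I did not measure the tin or the two bottles again, but the hand never went near them.
- **Hand:** the force reading was below 1 N, with the fingers about 0.21 m up and well away from the jig.

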